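# Lay a bottle down on its slant rest

### The arm

A 7-joint arm with a two-finger parallel gripper is mounted at the origin on a cart in front of the work surface, level with it; the furniture and walls round the work are solid. World frame = base frame: x ahead of the robot, y to its left, z up, the work surface at z = 0. Lengths are in m, angles in degrees, forces in N, time in s.
With the tool pointing down it reaches from about 0.425 to 0.875 m from the base axis. Payload 4.7 kg.
Tool frame: the origin (TCP) lies at the very end of the fingers, on their centre line; the grasp point (between the pads) lies 19 mm behind it (env.grasp_offset is the distance from the TCP to the grasp point, in m); z points along the fingers, y is the line along which they close (so a half turn about z gives the same grasp; the last joint's range is limited). The gripper opens to 87 mm and grips with 3 to 60 N. Pads are 19 mm wide; open, the fingers measure 117 mm over their backs; the gripper's body (75 mm by 190 mm) begins 51 mm behind the grasp point.
Start: joints at [-66.515, 18.392, -4.016, 83.108, 1.295, 78.541, -3.26], TCP at [0.251, 0.6, 0.223] pointing down, gripper open.
Joint ranges: [-163.93, 163.93], [-17.29, 119.83], [-79.2, 71.16], [3.27, 140.29], [-89.18, 269.18], [5.43, 117.66], [-154.24, 154.24]. Speed limits (degrees/s): [147.25, 147.25, 180, 180, 180, 180, 180].

### API

Orientations are given as [roll, pitch, yaw] about the fixed x, y, z axes, in that order (R = Rz(yaw) Ry(pitch) Rx(roll)).
In Python, from cell import env gives the robot as it stands. The module is installed in compiled form; this text tells all that it offers.
- The arm moves only by the tool drive_tool, never from a script. Its argument "moves" is one flat list of numbers, 5 for each row, row after row: the shift along the tool's x, y, z in units of 40 mm (1.0 is 40 mm), then the turn about the tool's z in units of 10 degrees (1.0 is 10 degrees), then the finger opening in mm, from 0 to 87. A call has 1 to 5 rows; each row is the pose to reach, as a shift and turn from the pose commanded when the call began, along the tool's axes at that moment; what a row does not reach only later rows make up. A row lasts 1/8 s, in which the tool goes at most 62.5 mm and 10.7 degrees, less where a joint would pass 70% of its speed; a pose out of reach is approached as far as the arm can. A call with a gripper value outside its range is refused whole. The fingers move at their own pace and stop on an object; "squeeze" is the grip in N (left out, the last holds). Time passes only in rows, so rows that repeat a pose let the fingers close. It gives the time, the measured TCP pose, the force, the opening and the grip force at its end, in the units of the state.
- env.get_obs(): the state, without advancing time (a new reading comes with each control period).
- env.read_camera(name): name is "side" or "top"; returns (picture, depth): 400x640x3 uint8, red, green, blue; 400x640 float32, m along the optical axis (not along the pixel's ray), 0 where there is no reading.
- env.camera_model(name): a dict with "K" (3x3 intrinsics, pixels), "rvec" (rotation vector, rad) and "tvec" (3), from world to camera coordinates, as OpenCV has them. Camera axes: x right, y down, z forward; pixel columns grow to the right and rows downward; lengths in m; the calibration is good to about 2 mm. A picture is of the moment at which its call begins. camera_model takes no time and is no camera call.
- env.sign_off(): hands the job in; it is judged then, once.
The state is a dict: "time_s": time; "qpos": joint angles; "joint_velocities": joint speeds; "effort": joint torques, N m; "tool_pos": TCP position; "tool_rot": TCP orientation; "force": force on the tool from outside, world axes, zero at the start; "wrist_torque": the same for the moment, N m; "grip_width": finger opening in m; "grasp_force": force on a finger pad.
Only numpy, scipy, OpenCV 4.12 (cv2) and the standard library are available. Lean on these libraries where they do the work, as an engineer would, in place of code of your own. Each camera call takes 0.05 s, during which the arm holds its last target. There are 200 camera calls.

### The job

The black bottle stands upright on the plate of the slant rest. Tip it over toward the V-shaped saddle and guide it down gently all the way, never letting it fall freely, until it lies on its side, foot on the plate and body settled in the saddle. Only touch and push it: do not pinch, lift or carry it, and leave everything else on the bench where it is.

Things in the scene. Friction and masses are not known exactly. Their poses are not given: they have to be found in the camera images.
- bottle: Black round bottle with a black screw cap, loose, 180 mm tall, 0.35 to 0.7 kg. Body 80 mm diameter up to 158 mm (shoulder rounded), cap 60 mm diameter from 158 to 180 mm. Origin: centre of its underside; z: up its axis (it is round, yaw means nothing). Centre of mass on the axis, about half-way up: tipped some 25 degrees it passes its balance point and falls on unless supported.
- cap_top (a point): Centre of the top face of the bottle's cap, on its axis 180 mm from the bottle's origin. With the bottle laid down the cap overhangs beyond the saddle, with some 70 mm of air under it.
- slant_rest: Slant rest, fixed: grey painted plate 250 x 120 x 8 mm with standing place, toe pegs and saddle. Origin: on the bench, directly under the middle of the standing place (the bottle stands within 7 mm of it). x: from there to the saddle, the way the bottle is laid; z up. Plate: x = -60 to 190 mm. Two upright side cheeks, 86 mm apart, x = -20 to 80 mm, up to 78 mm above the bench, flank the foot. A bottle laid down slopes, its axis about 68 degrees from upright.
- toe (a point): Point on the plate's top, 40 mm along the rest's x from its origin and 8 mm above the bench: about where the front edge of the bottle's foot stands and pivots. Beside it two steel toe pegs, 12 mm diameter, 14 mm high above the plate, at x = 31, y = +/-35 mm from the rest's origin, keep the foot from sliding forward.
- saddle (a point): Bottom of the V of the saddle, upper face of the rubber-covered rod: 147 mm along x from the rest's origin and 52 mm above the bench. The V lies across the rest, its arms rise 26 mm over 46 mm to either side, on steel posts.
- jar: White powder jar with a black ribbed cap, 75 mm diameter, 85 mm tall, standing beside the rest; a bystander. Origin: centre of its underside.
- marker: Blue and white marker pen, 12 x 125 x 13 mm, lying beside the rest; a bystander. Origin: centre of its underside.
- mount: Small black round specimen mount, 30 mm diameter, 14 mm high, on the robot's side of the rest; a bystander. Origin: centre of its underside.
- dropper: Amber dropper bottle with a red bulb, 30 mm diameter, 118 mm tall, at the back; a bystander. Origin: centre of its underside.
- wash: Soft white wash bottle with a red cap and bent spout, 61 mm diameter body, 176 mm tall, at the right; a bystander. Origin: centre of its underside.
- dish: Clear flat petri dish, 90 mm diameter, 18 mm high, at the right front; a bystander. Origin: centre of its underside.
- bulb: Orange rubber pipette bulb, 47 mm diameter, 63 mm tall, at the right back; a bystander. Origin: centre of its underside.
Mind the look-alikes: they are no part of the job. Leave any blue look-alike of the bottle alone.

How it is judged (in metres and radians):
At the end, for the whole second after the job is handed in: The bottle lies at rest on the slant rest: axis 62 to 74 degrees from upright, foot end and cap within 20 mm of the rest's middle line, cap top 165 to 225 mm along the rest from the standing place, centre of the underside 30 to 60 mm above the bench (angle between bottle's own z axis and vertical between 1.08 and 1.3 rad and x of cap_top in the frame of slant_rest between 0.165 and 0.225 m and y of cap_top in the frame of slant_rest between -0.02 and 0.02 m and y of bottle in the frame of slant_rest between -0.02 and 0.02 m and height (world z) of bottle between 0.03 and 0.06 m and contact force between bottle and slant_rest above 1 N and linear speed of bottle below 0.02 m/s and angular speed of bottle below 0.1 rad/s); the robot touches nothing.
It fails at once if the bottle falls or is flung: it turns faster than 2.5 rad/s (angular speed of bottle above 2.5 rad/s).
It fails at once if the bottle is lifted off the plate (height (world z) of bottle above 0.065 m or (angle between bottle's own z axis and vertical below 0.3 rad and height (world z) of bottle above 0.032 m)).
It fails at once if the fingers pinch the bottle or press it with more than 30 N (contact force between the fingers and bottle above 30 N).
It fails at once if the bottle leaves the rest (farther than 60 mm off the middle line at its foot, or tipped flat) (angle between bottle's own z axis and vertical above 1.48 rad or y of bottle in the frame of slant_rest above 0.06 m or y of bottle in the frame of slant_rest below -0.06 m).
It fails at once if another thing on the bench is moved more than 15 mm (distance of any of jar, marker, mount, dropper, wash, dish, bulb from where it was at the start of the episode above 0.015 m).
It also fails if it takes over 42 s, if anything falls off the work surface, if the arm or the gripper's body presses on something with over 40 N, if the wrist force passes 120 N, or if a joint passes its speed limit or range.

## Working session

There is one attempt and no reset: what is moved stays moved. The work goes in short steps, Python scripts to look and compute and a tool call to move; the robot and the scene stay as the last step left them, time stands still between calls to the robot, and variables do not carry over. Pictures are saved under pics/ and viewed, at most 10 in all, crops included, and the job is handed in when it is done.

Besides the shell and the picture viewer there is one more tool, called as name(argument=value, ...) on one line, values as JSON. drive_tool: Moves the arm, as the interface text tells. Its arguments: {"type":"object","properties":{"moves":{"type":"array","items":{"type":"number"}},"squeeze":{"type":"number"}},"required":["moves"]}

```bash
mkdir -p pics; python3 - <<'E'
from cell import env
import cv2,numpy as np
o=env.get_obs();print(o['time_s'],o['tool_pos'],o['tool_rot'],o['grip_width'])
for n in("side","top"):
    p,d=env.read_camera(n);cv2.imwrite(f"pics/{n}0.png",p[:,:,::-1]);np.savez(f"{n}0.npz",p=p,d=d)
    print(n,{k:np.round(v,4).tolist() for k,v in env.camera_model(n).items()})
E
```

```text
0.0 [0.2504465  0.59922899 0.22147952] [-1.79892971e+02  5.74947540e-03  1.57324877e+02] 0.08731714864905564
side {'K': [[505.505, 0.0, 314.9305], [0.0, 505.505, 202.3097], [0.0, 0.0, 1.0]], 'rvec': [2.5153, -0.7104, 0.2079], 'tvec': [-0.6166, 0.1594, 1.2828]}
top {'K': [[369.9861, 0.0, 319.215], [0.0, 369.9861, 196.8717], [0.0, 0.0, 1.0]], 'rvec': [1.4799, -2.3962, 0.5876], 'tvec': [0.0621, 0.6164, 0.7936]}
```

View pics/side0.png

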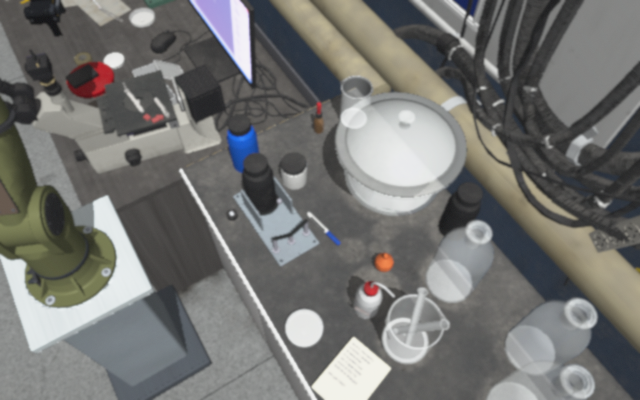

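View pics/top0.png

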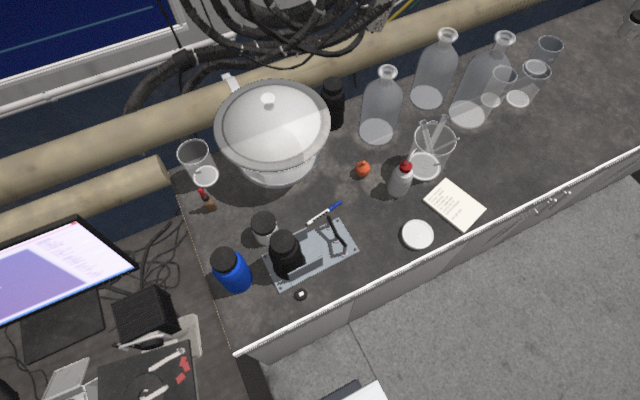

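Side view: the black bottle stands on the grey plate at about (258,182), with the saddle V at about (293,233). The look-alikes are a blue bottle at (242,145) and a black one off the rest at (460,208). Top view: the bottle's cap is at (285,241), the blue one at (230,270) and the rear black one at (332,102). The black bottle on the plate beside the saddle fits the description. I'll confirm it in an enlarged crop.

```bash
python3 - <<'E'
import cv2,numpy as np
a=cv2.imread("pics/side0.png")[140:270,215:345];b=cv2.imread("pics/top0.png")[205:305,245:375]
a=cv2.resize(a,(390,390),interpolation=cv2.INTER_CUBIC);b=cv2.resize(b,None,fx=3,fy=3,interpolation=cv2.INTER_CUBIC)
c=np.zeros((390,780,3),np.uint8);c[:,:390]=a;c[:300,390:]=b
for k in range(0,390,60):
    cv2.putText(c,str(215+k//3),(k,388),0,.35,(0,255,255));cv2.putText(c,str(140+k//3),(0,k+10),0,.35,(0,255,255))
    cv2.putText(c,str(245+k//3),(390+k,312),0,.35,(0,255,255));cv2.putText(c,str(205+k//3),(392,k+10),0,.35,(0,255,255))
cv2.imwrite("pics/crop.png",c)
E
cat > h.py <<'E'
import numpy as np,cv2
from cell import env
def P(n):
    m=env.camera_model(n);R=cv2.Rodrigues(np.array(m['rvec'],float))[0];return np.array(m['K'],float),R,np.array(m['tvec'],float).ravel()
def tri(s,t):
    M=[];
    for n in("side","top"):
        K,R,T=P(n);M.append(K@np.c_[R,T])
    X=cv2.triangulatePoints(M[0],M[1],np.array(s,float),np.array(t,float)).ravel();return X[:3]/X[3]
def onz(n,px,z):
    K,R,T=P(n);r=R.T@np.linalg.solve(K,[px[0],px[1],1]);c=-R.T@T;return c+r*(z-c[2])/r[2]
def proj(n,X):
    K,R,T=P(n);return cv2.projectPoints(np.atleast_2d(np.array(X,float)),R,T,K,None)[0][:,0]
def cloud(n,d):
    K,R,T=P(n);v,u=np.mgrid[:400,:640];return (np.linalg.solve(K,np.stack([u.ravel()*1.,v.ravel(),np.ones(u.size)]))*d.ravel()).T@np.eye(3)@R-T@R
E
```

```text
(no output)
```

View pics/crop.png

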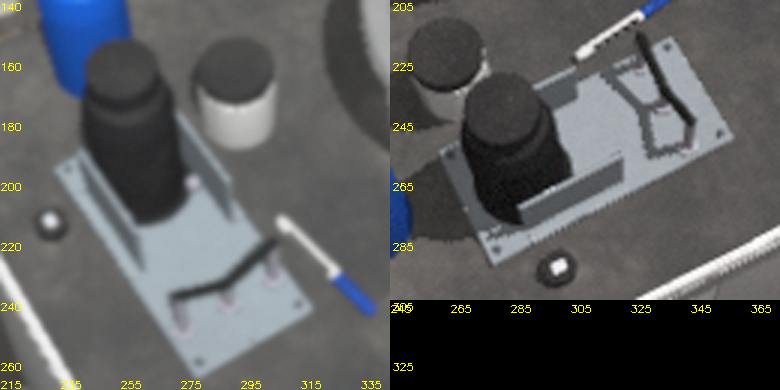

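The crop confirms it: the black bottle with a black cap stands on the grey plate between the cheeks, facing the V saddle. Cap top is at side (255.7,160.7) and top (282.3,239.3).

```bash
python3 - <<'E'
from h import *
np.set_printoptions(precision=4,suppress=True)
ct=tri((255.7,160.7),(282.3,239.3));print("cap",ct)
A=tri((233.3,196.7),(279.3,293.3));B=tri((283.3,265.7),(359.3,250));C=tri((319,242.3),(338.3,217.7));V=tri((290,234),(336.7,238.3))
print("corners",A,B,C,"V",V, np.linalg.norm(B[:2]-A[:2]),np.linalg.norm(C[:2]-B[:2]))
tc=np.array([onz("top",p,.008)[:2] for p in((279.3,293.3),(359.3,250),(338.3,217.7),(261.7,255))]);print(tc)
ux=(tc[1]-tc[0]+tc[2]-tc[3]);ux/=np.linalg.norm(ux);uy=np.array([-ux[1],ux[0]])
O=tc.mean(0)-ux*.065;print("yaw",np.degrees(np.arctan2(ux[1],ux[0])),"O",O)
for n,X in(("cap",ct),("V",V),("A",A),("B",B),("C",C)):print(n,(X[:2]-O)@ux,(X[:2]-O)@uy,X[2])
# depth: cloud points of cap top and of surroundings
for n in("top","side"):
    d=np.load(n+"0.npz")['d'];c=cloud(n,d);c=c[(d.ravel()>0)]
    q=np.c_[(c[:,:2]-O)@ux,(c[:,:2]-O)@uy,c[:,2]]
    m=(abs(q[:,0])<.06)&(abs(q[:,1])<.06)&(q[:,2]>.165)&(q[:,2]<.21);print(n,"cap mean",q[m].mean(0),q[m].min(0),q[m].max(0),m.sum())
    for (lo,hi) in((.02,.07),(.07,.1),(.1,.2),(.2,.5)):
        m=(abs(q[:,0])<.3)&(abs(q[:,1])<.25)&(q[:,2]>lo)&(q[:,2]<hi)
        H=np.histogram2d(q[m,0],q[m,1],bins=[np.arange(-.3,.31,.05),np.arange(-.25,.26,.05)])[0];print(n,lo,hi);print((H>2).astype(int))
E
```

```text
cap [ 0.5011 -0.0864  0.1916]
corners [ 0.4412 -0.0305 -0.    ] [ 0.4548 -0.2808 -0.002 ] [ 0.567  -0.2737  0.0025] V [ 0.5038 -0.2312  0.0397] 0.2507206015903247 0.11241363187107706
[[ 0.4381 -0.0307]
 [ 0.4483 -0.2786]
 [ 0.5623 -0.2725]
 [ 0.5573 -0.0292]]
yaw -88.21265178478322 O [ 0.4995 -0.0878]
cap -0.0013586558085545912 0.001644598878339131 0.19162591523531292
V 0.14352028885918866 -0.00016988619408683531 0.03974701311375876
A -0.059089948696860226 -0.056508289218543235 -3.408225633462512e-05
B 0.19156258764029158 -0.05066653523817557 -0.001994158722785914
C 0.18792479993940095 0.06168822047376251 0.002546315959738835
top cap mean [-0.0032 -0.0029  0.1864] [-0.0321 -0.0293  0.1672] [0.027  0.0301 0.1917] 546
top 0.02 0.07
[[0 0 0 0 0 0 0 0 0 0]
 [0 0 0 0 0 0 0 0 0 0]
 [0 0 0 0 1 1 0 0 0 0]
 [0 0 0 0 1 1 0 0 0 0]
 [0 0 0 0 0 0 0 1 0 0]
 [0 0 0 0 1 0 1 1 0 0]
 [0 0 0 0 1 1 1 1 0 1]
 [0 0 0 0 1 1 0 0 0 1]
 [0 0 0 0 1 1 0 0 0 1]
 [0 0 0 0 1 1 0 0 0 1]
 [0 0 0 0 0 0 0 0 0 1]
 [0 0 0 0 0 0 0 0 0 0]]
top 0.07 0.1
[[0 0 0 0 0 0 0 0 0 0]
 [0 0 0 0 0 0 0 0 0 0]
 [0 0 0 0 1 1 0 0 0 0]
 
[... 1340 characters left out ...]
0 0]
 [0 0 0 0 1 1 0 0 0 0]
 [0 0 0 0 1 1 0 0 0 1]
 [0 0 0 0 1 1 0 0 0 1]
 [0 0 0 0 0 0 0 0 0 1]
 [0 0 0 0 0 0 0 0 0 0]]
side 0.1 0.2
[[1 1 1 1 0 0 0 0 0 0]
 [0 0 0 0 0 0 0 0 0 0]
 [0 0 0 0 1 1 1 0 0 0]
 [0 0 0 0 1 1 1 0 0 0]
 [0 0 0 0 0 1 0 0 0 0]
 [0 0 0 0 1 1 0 0 0 0]
 [0 0 0 0 1 1 0 0 0 1]
 [0 0 0 0 0 0 0 0 1 1]
 [0 0 0 0 0 0 0 0 1 1]
 [0 0 0 0 0 0 0 0 1 1]
 [0 0 0 0 0 0 0 0 1 1]
 [0 0 0 0 0 0 0 0 0 1]]
side 0.2 0.5
[[0 0 0 0 0 0 0 0 0 0]
 [0 0 0 0 0 0 0 0 0 0]
 [0 0 0 0 0 0 0 0 0 0]
 [0 0 0 0 0 0 0 0 0 0]
 [0 0 0 0 0 0 0 0 0 0]
 [0 0 0 0 0 0 0 0 0 0]
 [0 0 0 0 0 0 0 0 0 0]
 [0 0 0 0 0 0 0 0 0 1]
 [0 0 0 0 0 0 0 0 0 1]
 [0 0 0 0 0 0 0 0 0 1]
 [0 0 0 0 0 0 0 0 0 0]
 [0 0 0 0 0 0 0 0 0 0]]
```

```bash
cat >> h.py <<'E'
O=np.array([.4995,-.0878]);YAW=-88.2
ux=np.array([np.cos(np.radians(YAW)),np.sin(np.radians(YAW))]);uy=np.array([-ux[1],ux[0]])
def w2r(p):d=np.array(p[:2])-O;return np.array([d@ux,d@uy,p[2]])
def r2w(q):return np.r_[O+q[0]*ux+q[1]*uy,q[2]]
def rows(targets,world=False,grip=87):
    "targets: (x,y,z,psi) in rest frame (or world); prints move rows from the present pose"
    o=env.get_obs();p=o['tool_pos'];R=cv2.Rodrigues(np.zeros(3))[0]
    from scipy.spatial.transform import Rotation as Ro
    R=Ro.from_euler('xyz',o['tool_rot'],degrees=True).as_matrix();ps=o['tool_rot'][2]
    print("t",round(o['time_s'],2),"rest",w2r(p).round(4),"psi",round(ps,1),"F",np.round(o['force'],1))
    for t in targets:
        X=np.array(t[:3]) if world else r2w(t[:3])
        d=R.T@(X-p)/.04;dp=(t[3]-ps+180)%360-180
        print(*[round(v,2) for v in d],round(-dp/10,2),grip,sep=",",end=",\n")
E
python3 - <<'E'
from h import *
print(env.get_obs()['qpos'])
rows([(.29,.56,.27,157.3-10),(.34,.51,.30,157.3-20),(.40,.46,.31,157.3-30),(.44,.41,.31,157.3-40),(.48,.36,.31,157.3-50)],world=True)
# planar feasibility of the straddle
xt=.04;w=.087
for th in range(0,41,4):
    c,s=np.cos(np.radians(th)),np.sin(np.radians(th))
    f=lambda b,a:np.array([xt-b*c+a*s,.008+b*s+a*c])
    fc=f(.01,.18)
    prof=np.array([f(.08,a) for a in np.linspace(0,.148,60)]+[f(.07+.01*np.cos(t),.148+.01*np.sin(t)) for t in np.linspace(0,1.57,20)]+[f(.07,a) for a in np.linspace(.158,.18,20)])
    out=[]
    for e in(.004,.008,.014):
        zt=fc[1]-e;m=prof[:,1]>=zt;out.append(round(float(fc[0]-prof[m,0].min())*1000,1))
    print(th,"corner",fc.round(4),"extent at depth 4,8,14mm",out)
E
```

```text
[-66.51464547  18.43444704  -4.01477678  83.16693721   1.29376456
  78.54100983  -3.26114606]
t 0.1 rest [-0.6946 -0.2273  0.2216] psi 157.3 F [-0.4 -1.2 -0.1]
-1.29,-0.53,-1.21,1.0,87,
-2.93,-1.2,-1.96,2.0,87,
-4.79,-1.78,-2.21,3.0,87,
-6.2,-2.54,-2.21,4.0,87,
-7.6,-3.31,-2.2,5.0,87,
0 corner [0.03  0.188] extent at depth 4,8,14mm [60.0, 60.0, 60.0]
4 corner [0.0426 0.1883] extent at depth 4,8,14mm [60.4, 60.7, 61.1]
8 corner [0.0551 0.1876] extent at depth 4,8,14mm [61.0, 61.7, 67.4]
12 corner [0.0676 0.1861] extent at depth 4,8,14mm [62.1, 63.0, 73.9]
16 corner [0.08   0.1838] extent at depth 4,8,14mm [63.4, 74.2, 76.8]
20 corner [0.0922 0.1806] extent at depth 4,8,14mm [75.6, 76.7, 79.3]
24 corner [0.1041 0.1765] extent at depth 4,8,14mm [78.0, 80.0, 82.1]
28 corner [0.1157 0.1716] extent at depth 4,8,14mm [80.4, 82.7, 86.3]
32 corner [0.1269 0.1659] extent at depth 4,8,14mm [84.3, 87.0, 90.9]
36 corner [0.1377 0.1595] extent at depth 4,8,14mm [88.7, 91.7, 96.1]
40 corner [0.148  0.1523] extent at depth 4,8,14mm [93.5, 96.8, 101.6]
```

drive_tool(moves=[-1.3,-0.53,-1.2,1,87,-2.9,-1.2,-2,2,87,-4.8,-1.8,-2.2,3,87,-6.2,-2.5,-2.2,4,87,-7.6,-3.3,-2.2,5,87])

```text
time_s: 0.72
tool_pos: [0.4543, 0.3917, 0.3094]
tool_rot: [180.0, -0.0, 107.0]
force: [0.8, 1.2, -0.5]
grip_width: 0.087
grasp_force: 0.0
```

```bash
python3 - <<'E'
from h import *
print(env.get_obs()['qpos'].round(1))
rows([(.52,.31,.31,97),(.53,.26,.31,87),(.53,.21,.31,77),(.53,.16,.31,67),(.53,.11,.31,57)],world=True)
E
```

```text
[-52.4  10.6  10.7  83.1  -2.   86.4 -24.8]
t 0.72 rest [-0.4806 -0.0302  0.3094] psi 107.0 F [ 0.8  1.2 -0.5]
-2.43,0.97,-0.02,1.0,87,
-3.7,0.85,-0.02,2.0,87,
-4.9,0.48,-0.02,3.0,87,
-6.09,0.12,-0.02,4.0,87,
-7.29,-0.25,-0.02,5.0,87,
```

drive_tool(moves=[-2.4,1.0,0,1,87,-3.7,0.85,0,2,87,-4.9,0.5,0,3,87,-6.1,0.1,0,4,87,-7.3,-0.25,0,5,87])

```text
time_s: 1.35
tool_pos: [0.5302, 0.1084, 0.309]
tool_rot: [-180.0, 0.0, 56.9]
force: [1.1, -0.3, 1.6]
grip_width: 0.0868
grasp_force: 0.0
```

```bash
python3 - <<'E'
from h import *
print(env.get_obs()['qpos'].round(1))
rows([(.525,.07,.30,47),(.52,.03,.29,36),(.51,-.01,.28,25),(.50,-.05,.27,14),(.4995,-.0878,.26,1.8)],world=True)
E
```

```text
[-38.4   3.1  25.3  91.6  -1.3  85.6 -46.2]
t 1.35 rest [-0.1952  0.0368  0.309 ] psi 56.9 F [ 1.1 -0.3  1.6]
-0.88,0.42,0.23,0.99,87,
-1.78,0.86,0.48,2.09,87,
-2.76,1.2,0.73,3.19,87,
-3.73,1.53,0.98,4.29,87,
-4.53,2.04,1.23,5.51,87,
```

drive_tool(moves=[-0.9,0.4,0.2,1.05,87,-1.8,0.85,0.5,2.1,87,-2.75,1.2,0.75,3.15,87,-3.7,1.5,1.0,4.2,87,-4.5,2.0,1.2,5.25,87])

```text
time_s: 1.98
tool_pos: [0.4996, -0.0844, 0.2607]
tool_rot: [-180.0, 0.0, 4.5]
force: [-0.3, -0.0, -0.3]
grip_width: 0.0872
grasp_force: 0.0
```

```bash
python3 - <<'E'
from h import *
print(env.get_obs()['qpos'].round(1))
rows([(0,0,.25,1.8),(0,0,.23,1.8),(0,0,.21,1.8),(0,0,.195,1.8),(0,0,.179,1.8)])
E
```

```text
[-28.6  -1.3  35.  100.9   0.7  80.2 -79.2]
t 1.98 rest [-3.400e-03  2.000e-04  2.607e-01] psi 4.5 F [-0.3 -0.  -0.3]
-0.01,0.09,0.27,0.27,87,
-0.01,0.09,0.77,0.27,87,
-0.01,0.09,1.27,0.27,87,
-0.01,0.09,1.64,0.27,87,
-0.01,0.09,2.04,0.27,87,
```

drive_tool(moves=[0,0.09,0.3,0.27,87,0,0.09,0.8,0.27,87,0,0.09,1.3,0.27,87,0,0.09,1.65,0.27,87,0,0.09,2.0,0.27,87])

```text
time_s: 2.6
tool_pos: [0.501, -0.0861, 0.1806]
tool_rot: [-180.0, 0.0, 2.2]
force: [-0.4, 1.2, 0.5]
grip_width: 0.087
grasp_force: 0.0
```

```bash
python3 - <<'E'
from h import *
rows([(x,0,.179,1.8) for x in(.004,.008,.012,.016,.020)])
p,d=env.read_camera("side");cv2.imwrite("pics/s1.png",cv2.resize(p[100:300,180:380,::-1],(600,600)))
E
```

```text
t 2.6 rest [-0.0016  0.0015  0.1806] psi 2.2 F [-0.4  1.2  0.5]
-0.04,0.14,0.04,0.04,87,
-0.04,0.24,0.04,0.04,87,
-0.04,0.34,0.04,0.04,87,
-0.04,0.44,0.04,0.04,87,
-0.04,0.54,0.04,0.04,87,
```

View pics/s1.png

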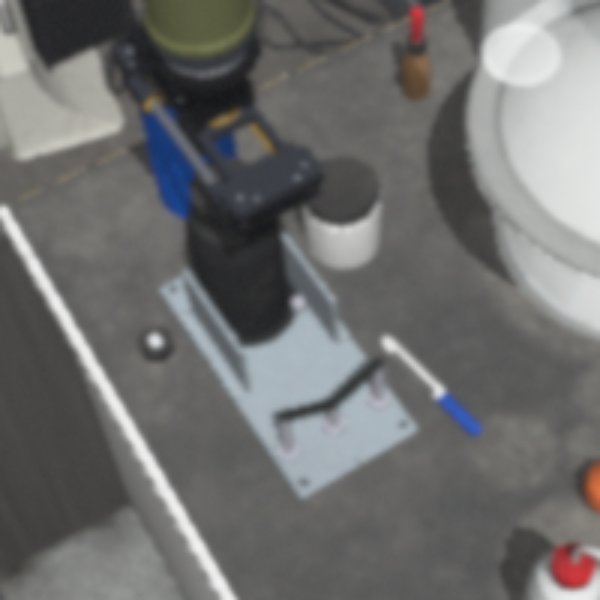

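The gripper straddles the cap at crop (245,190), and the bottle is still upright. Next I push with the rear finger.

drive_tool(moves=[0,0.25,0.02,0,87,0,0.45,0.02,0,87,0,0.6,0.02,0,87,0,0.75,0.02,0,87,0,0.9,0.02,0,87])

```text
time_s: 3.28
tool_pos: [0.5023, -0.1232, 0.1807]
tool_rot: [-180.0, -0.0, 2.1]
force: [-0.1, 0.8, 1.1]
grip_width: 0.0873
grasp_force: 0.5
```

```bash
python3 - <<'E'
from h import *
rows([(.040,0,.1785,1.8),(.044,0,.178,1.8),(.048,0,.1765,1.8),(.052,0,.175,1.8),(.056,0,.1735,1.8)])
E
```

```text
t 3.27 rest [0.0354 0.0017 0.1807] psi 2.1 F [-0.1  0.8  1.1]
-0.04,0.11,0.06,0.03,87,
-0.04,0.21,0.07,0.03,87,
-0.04,0.31,0.11,0.03,87,
-0.05,0.41,0.14,0.03,87,
-0.05,0.51,0.18,0.03,87,
```

drive_tool(moves=[0,0.11,0.06,0,87,0,0.21,0.07,0,87,-0.02,0.31,0.11,0,87,-0.04,0.41,0.14,0,87,-0.04,0.51,0.18,0,87])

```text
time_s: 3.9
tool_pos: [0.5013, -0.1435, 0.1732]
tool_rot: [-180.0, -0.0, 2.1]
force: [-0.0, 0.6, 0.8]
grip_width: 0.0871
grasp_force: 0.2
```

```bash
python3 - <<'E'
from h import *
rows([(.059,0,.1725,1.8),(.062,0,.171,1.8),(.065,0,.1695,1.8),(.068,0,.1685,1.8),(.071,0,.167,1.8)])
p,d=env.read_camera("side");cv2.imwrite("pics/s2.png",cv2.resize(p[140:260,200:320,::-1],(600,600)))
E
```

```text
t 3.9 rest [0.0557 0.     0.1732] psi 2.1 F [-0.   0.6  0.8]
-0.0,0.08,0.02,0.03,87,
-0.0,0.16,0.06,0.03,87,
-0.0,0.23,0.09,0.03,87,
-0.0,0.31,0.12,0.03,87,
-0.0,0.38,0.16,0.03,87,
```

View pics/s2.png

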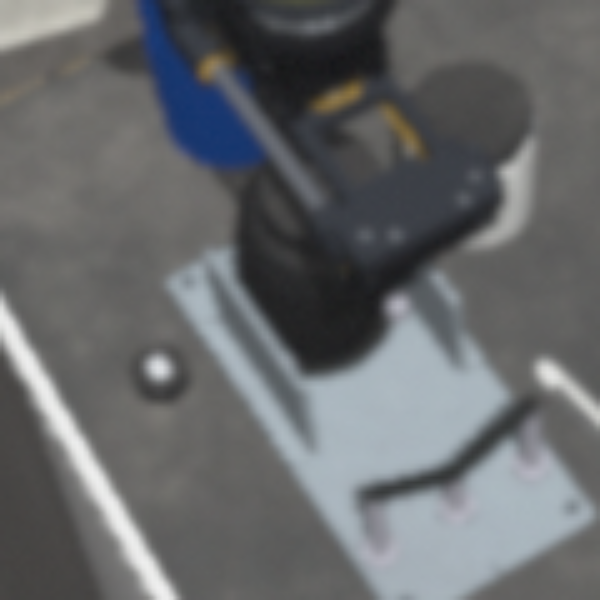

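The bottle is tilting about 18° on its front edge, with its foot at crop (320,370). I continue past the balance point and onto the front finger.

drive_tool(moves=[0,0.08,0.02,0,87,0,0.16,0.06,0,87,0,0.23,0.09,0,87,0,0.31,0.13,0,87,0,0.38,0.17,0,87])

```text
time_s: 4.58
tool_pos: [0.5046, -0.1586, 0.1698]
tool_rot: [-180.0, -0.4, 2.1]
force: [-0.5, 1.2, 19.6]
grip_width: 0.0867
grasp_force: 9.1
```

```bash
python3 - <<'E'
from h import *
rows([(.073,0,.166,1.8),(.075,0,.165,1.8),(.077,0,.164,1.8),(.078,0,.163,1.8),(.079,0,.1625,1.8)])
E
```

```text
t 4.58 rest [0.0709 0.0029 0.1698] psi 2.1 F [-0.5  1.2 19.6]
-0.07,0.05,0.1,0.03,87,
-0.07,0.1,0.12,0.03,87,
-0.07,0.15,0.15,0.03,87,
-0.07,0.18,0.17,0.03,87,
-0.07,0.2,0.18,0.03,87,
```

```bash
python3 - <<'E'
from h import *
o=env.get_obs();print(o['wrist_torque'],o['force'],o['grasp_force'])
p,d=env.read_camera("top");cv2.imwrite("pics/t3.png",cv2.resize(p[190:310,240:360,::-1],(600,600)))
E
```

```text
[1.06445664 0.41101817 0.00697849] [-0.46688117  1.24437582 19.56424776] 9.065188094973564
```

View pics/t3.png

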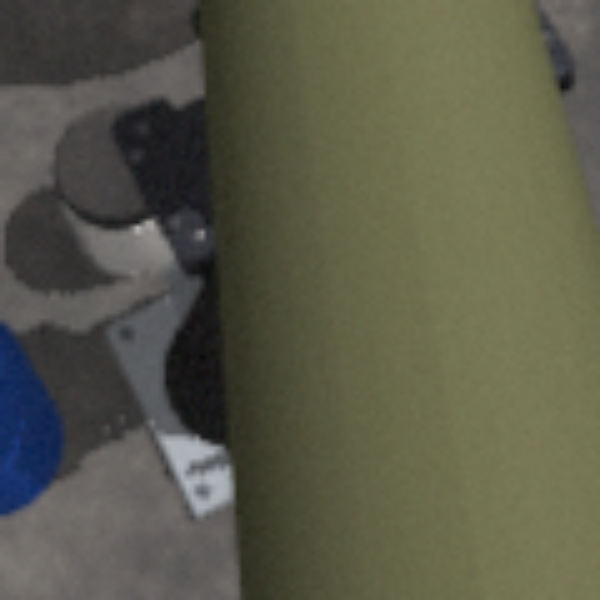

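In the top view the arm hides the bottle; the foot shows at crop (195,370). The moment points to the rear fingertip pressing on the shoulder, so I ease up.

drive_tool(moves=[0,0,-0.1,0,87,0,0,-0.15,0,87])

```text
time_s: 4.88
tool_pos: [0.5018, -0.1585, 0.1725]
tool_rot: [180.0, 0.0, 2.1]
force: [-0.4, 0.5, -0.5]
grip_width: 0.0871
grasp_force: 0.0
```

```bash
python3 - <<'E'
from h import *
o=env.get_obs();print(o['wrist_torque'],o['force'],o['grasp_force'])
rows([(.073,0,.172,1.8)])
p,d=env.read_camera("side");cv2.imwrite("pics/s4.png",cv2.resize(p[140:260,200:320,::-1],(600,600)))
E
```

```text
[-0.01964153  0.14286395 -0.04716285] [-0.35972352  0.50885746 -0.48493357] 0.019875923171639442
t 4.88 rest [7.080e-02 1.000e-04 1.725e-01] psi 2.1 F [-0.4  0.5 -0.5]
-0.0,0.06,0.01,0.03,87,
```

View pics/s4.png

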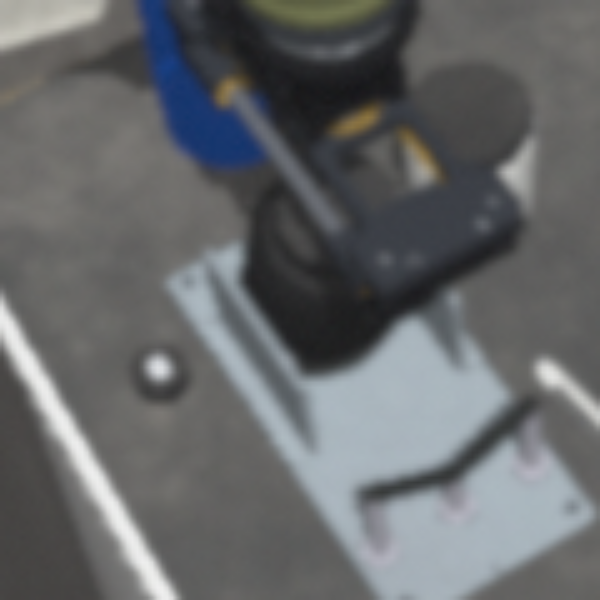

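```bash
cat >> h.py <<'E'
from scipy.optimize import least_squares
def tilt(n="side",hi=.15,lo=.02,th0=.45):
    "fit the 80 mm cylinder: tilt (deg), toe x, side offset"
    p,d=env.read_camera(n);c=cloud(n,d);q=np.c_[(c[:,:2]-O)@ux,(c[:,:2]-O)@uy,c[:,2]]
    dark=(p.reshape(-1,3).max(1)<70)&(d.ravel()>0)
    q=q[dark&(abs(q[:,1])<.05)&(q[:,2]>lo)&(q[:,2]<hi)&(q[:,0]>-.06)&(q[:,0]<.25)]
    def f(v):
        s,cc=np.sin(v[0]),np.cos(v[0]);e=q-[v[1],v[2],.008]
        back=-(e[:,0]*cc-e[:,2]*s)-.04   # offset perpendicular to the axis in the tilt plane
        along=e[:,0]*s+e[:,2]*cc
        r=np.hypot(back,e[:,1])-.04
        return np.where((along>0)&(along<.15),r,.0)
    r=least_squares(f,[th0,.04,0],loss="soft_l1",f_scale=.002)
    print(n,"tilt",np.degrees(r.x[0]).round(1),"toe x",r.x[1].round(4),"y",r.x[2].round(4),"n",len(q),"med res mm",(np.median(abs(f(r.x)))*1e3).round(2))
E
python3 - <<'E'
from h import *
for n in("side","top"):
  for hi in(.15,.12): tilt(n,hi)
E
```

```text
side tilt 19.9 toe x 0.0401 y -0.0001 n 373 med res mm 1.51
side tilt 55.5 toe x -0.0086 y 0.0055 n 225 med res mm 4.52
top tilt 20.6 toe x 0.0383 y 0.002 n 206 med res mm 0.57
top tilt 20.8 toe x 0.0382 y 0.0017 n 202 med res mm 0.47
```

The depth fit says the tilt is 20.7° with the toe at x=38 mm. The rear tip had climbed onto the rounded shoulder, so I let the bottle lean back with the finger to about 10°, go lower, and push on the body instead.

drive_tool(moves=[0,-0.15,-0.03,0,87,0,-0.3,-0.03,0,87,0,-0.45,-0.03,0,87,0,-0.6,-0.03,0,87,0,-0.75,-0.03,0,87])

```text
time_s: 5.75
tool_pos: [0.5008, -0.1278, 0.1737]
tool_rot: [-180.0, -0.0, 2.1]
force: [0.9, 0.6, -1.0]
grip_width: 0.0871
grasp_force: 0.2
```

```bash
python3 - <<'E'
from h import *
tilt("top",.12);tilt("side")
rows([(.036,0,.172,1.8),(.032,0,.170,1.8),(.028,0,.168,1.8),(.024,0,.166,1.8),(.022,0,.164,1.8)])
E
```

```text
top tilt 25.8 toe x 0.04 y 0.0 n 0 med res mm nan
side tilt 48.0 toe x -0.1817 y 0.0673 n 548 med res mm 0.0
t 5.85 rest [0.0395 0.0002 0.1737] psi 2.2 F [-0.1 -0.3 -0.3]
-0.0,-0.09,0.04,0.04,87,
-0.0,-0.19,0.09,0.04,87,
-0.0,-0.29,0.14,0.04,87,
-0.0,-0.39,0.19,0.04,87,
-0.0,-0.44,0.24,0.04,87,
  return _methods._mean(a, axis=axis, dtype=dtype,
  ret = ret.dtype.type(ret / rcount)
```

```bash
sed -i 's/loss="soft_l1",f_scale=.002)/bounds=([0,.0,-.015],[1.35,.05,.015]),loss="soft_l1",f_scale=.002);k=np.count_nonzero(f(r.x))/; s/"n",len(q)/"used",k,"n",len(q)/' h.py
python3 - <<'E'
from h import *
tilt("side",th0=.2);tilt("side",.13,th0=.1)
E
```

```text
side tilt 9.9 toe x 0.0384 y -0.0004 used 547 n 547 med res mm 1.04
side tilt 11.1 toe x 0.0374 y -0.0006 used 440 n 440 med res mm 1.01
```

drive_tool(moves=[0,-0.1,0.05,0,87,0,-0.2,0.1,0,87,0,-0.3,0.15,0,87,0,-0.4,0.2,0,87,0,-0.45,0.25,0,87])

```text
time_s: 6.58
tool_pos: [0.5002, -0.1099, 0.1636]
tool_rot: [-180.0, -0.0, 2.2]
force: [0.0, 0.4, -0.6]
grip_width: 0.0871
grasp_force: 0.5
```

```bash
python3 - <<'E'
from h import *
tilt("side",th0=.2)
rows([(.028,0,.164,1.8),(.034,0,.164,1.8),(.040,0,.164,1.8),(.046,0,.164,1.8),(.052,0,.163,1.8)])
E
```

```text
side tilt 3.6 toe x 0.0386 y -0.0 used 642 n 642 med res mm 1.04
t 6.62 rest [ 0.0219 -0.0002  0.1634] psi 2.2 F [0.5 2.  0.1]
0.0,0.15,-0.02,0.04,87,
0.0,0.3,-0.02,0.04,87,
0.0,0.45,-0.02,0.04,87,
0.0,0.6,-0.02,0.04,87,
-0.0,0.75,0.01,0.04,87,
```

The tilt fit works now: 3.6° with the toe at 38.6 mm. I let the bottle stand, then lower the fingers around the top of the body.

drive_tool(moves=[0,-0.15,0,0,87,0,-0.3,0,0,87,0,-0.45,0,0,87,0,-0.58,0,0,87,0,-0.58,0,0,87])

```text
time_s: 7.25
tool_pos: [0.4993, -0.0868, 0.1638]
tool_rot: [-180.0, -0.0, 2.2]
force: [-0.4, 0.1, 0.3]
grip_width: 0.0867
grasp_force: 0.0
```

```bash
python3 - <<'E'
from h import *
tilt("side",th0=.05)
rows([(-.0014,0,.160,1.8),(-.0014,0,.156,1.8),(-.0014,0,.151,1.8)])
E
```

```text
side tilt 0.0 toe x 0.0375 y 0.0006 used 803 n 803 med res mm 1.1
t 7.3 rest [-0.0006 -0.0002  0.1638] psi 2.1 F [ 0.7 -0.1 -0.6]
0.0,-0.02,0.09,0.03,87,
0.0,-0.02,0.19,0.03,87,
0.0,-0.02,0.32,0.03,87,
```

drive_tool(moves=[0,-0.03,0.1,0,87,0,-0.03,0.2,0,87,0,-0.03,0.3,0,87])

```text
time_s: 7.68
tool_pos: [0.4991, -0.0862, 0.1513]
tool_rot: [180.0, 0.0, 2.1]
force: [-0.1, 0.1, -0.0]
grip_width: 0.0873
grasp_force: 0.0
```

```bash
python3 - <<'E'
from h import *
rows([(.003,0,.151,1.8),(.009,0,.151,1.8),(.016,0,.151,1.8),(.023,0,.151,1.8),(.030,0,.152,1.8)])
E
```

```text
t 7.67 rest [-0.0016 -0.0004  0.1513] psi 2.1 F [-0.1  0.1 -0. ]
0.01,0.11,0.01,0.03,87,
0.01,0.26,0.01,0.03,87,
0.01,0.44,0.01,0.03,87,
0.01,0.61,0.01,0.03,87,
0.0,0.79,-0.02,0.03,87,
```

No contact on the way down. I push again.

drive_tool(moves=[0,0.1,0,0,87,0,0.25,0,0,87,0,0.42,0,0,87,0,0.6,0,0,87,0,0.75,-0.02,0,87])

```text
time_s: 8.3
tool_pos: [0.5004, -0.1167, 0.1528]
tool_rot: [180.0, -0.0, 2.1]
force: [-0.7, 1.5, 1.7]
grip_width: 0.087
grasp_force: 1.2
```

```bash
python3 - <<'E'
from h import *
tilt("side",th0=.2)
rows([(.034,0,.153,1.8),(.038,0,.154,1.8),(.042,0,.155,1.8),(.046,0,.1565,1.8),(.050,0,.158,1.8)])
E
```

```text
side tilt 9.9 toe x 0.0383 y 0.0012 used 526 n 526 med res mm 1.11
t 8.35 rest [ 3.000e-02 -1.000e-04  1.528e-01] psi 2.0 F [ 1.3 -1.2  0.8]
0.0,0.1,-0.0,0.02,87,
0.0,0.2,-0.03,0.02,87,
0.0,0.3,-0.05,0.02,87,
-0.0,0.4,-0.09,0.02,87,
-0.0,0.5,-0.13,0.02,87,
```

drive_tool(moves=[0,0.1,0,0,87,0,0.2,-0.03,0,87,0,0.3,-0.05,0,87,0,0.4,-0.09,0,87,0,0.5,-0.13,0,87])

```text
time_s: 8.98
tool_pos: [0.5008, -0.1366, 0.1575]
tool_rot: [180.0, 0.0, 2.1]
force: [0.5, 0.7, -0.1]
grip_width: 0.087
grasp_force: 0.1
```

```bash
python3 - <<'E'
from h import *
tilt("side",th0=.35);tilt("top",.12,th0=.35)
rows([(.053,0,.1585,1.8),(.056,0,.159,1.8),(.059,0,.1595,1.8),(.062,0,.16,1.8),(.064,0,.16,1.8)])
E
```

```text
side tilt 17.9 toe x 0.039 y 0.0009 used 403 n 403 med res mm 1.47
top tilt 20.1 toe x 0.04 y 0.0 used 0 n 1 med res mm 0.0
t 9.07 rest [ 4.920e-02 -1.000e-04  1.578e-01] psi 2.1 F [-0.2  0.   0. ]
0.0,0.1,-0.02,0.03,87,
0.0,0.17,-0.03,0.03,87,
0.0,0.25,-0.04,0.03,87,
0.0,0.32,-0.06,0.03,87,
0.0,0.37,-0.06,0.03,87,
```

Tilt is 18°, as predicted. Now over the balance point.

drive_tool(moves=[0,0.1,-0.02,0,87,0,0.17,-0.03,0,87,0,0.25,-0.04,0,87,0,0.32,-0.06,0,87,0,0.37,-0.06,0,87])

```text
time_s: 9.7
tool_pos: [0.5017, -0.1511, 0.1602]
tool_rot: [180.0, -0.0, 2.1]
force: [-0.6, 0.8, 0.5]
grip_width: 0.0868
grasp_force: 0.1
```

```bash
python3 - <<'E'
from h import *
print(env.get_obs()['wrist_torque'].round(2))
tilt("side",th0=.43);tilt("top",.12,th0=.43)
rows([(.066,0,.16,1.8),(.068,0,.16,1.8),(.070,0,.16,1.8),(.072,0,.16,1.8),(.074,0,.16,1.8)])
E
```

```text
[-0.03  0.22 -0.05]
side tilt 22.8 toe x 0.0404 y -0.0002 used 329 n 329 med res mm 2.09
top tilt 24.0 toe x 0.0383 y 0.0029 used 86 n 89 med res mm 0.51
t 9.8 rest [0.0634 0.0002 0.1602] psi 2.1 F [-0.1 -0.2  0.2]
-0.0,0.06,0.0,0.03,87,
-0.0,0.11,0.0,0.03,87,
-0.01,0.16,0.0,0.03,87,
-0.01,0.21,0.0,0.03,87,
-0.01,0.26,0.0,0.03,87,
```

drive_tool(moves=[0,0.06,0,0,87,0,0.11,0,0,87,0,0.16,0,0,87,0,0.21,0,0,87,0,0.26,0,0,87])

```text
time_s: 10.42
tool_pos: [0.5022, -0.1613, 0.1603]
tool_rot: [-180.0, -0.0, 2.1]
force: [0.8, 0.7, 2.2]
grip_width: 0.087
grasp_force: 0.7
```

```bash
python3 - <<'E'
from h import *
o=env.get_obs();print(o['wrist_torque'].round(2),o['grasp_force'])
tilt("side",th0=.5);tilt("top",.12,th0=.5)
rows([(.076,0,.1605,1.8),(.078,0,.1605,1.8),(.080,0,.1605,1.8)])
E
```

```text
[ 0.12  0.13 -0.  ] 0.6728165454114787
side tilt 21.9 toe x 0.05 y -0.0005 used 308 n 308 med res mm 2.6
top tilt 27.6 toe x 0.0383 y 0.0021 used 171 n 174 med res mm 0.54
t 10.53 rest [0.0738 0.0002 0.1602] psi 2.1 F [-0.1 -0.2  1.8]
-0.01,0.05,-0.01,0.03,87,
-0.01,0.1,-0.01,0.03,87,
-0.01,0.15,-0.01,0.03,87,
```

drive_tool(moves=[0,0.05,0,0,87,0,0.1,-0.01,0,87,0,0.15,-0.02,0,87,0,0.15,-0.02,0,87])

```text
time_s: 11.02
tool_pos: [0.5021, -0.1675, 0.1608]
tool_rot: [180.0, 0.0, 2.1]
force: [-0.0, -0.2, -0.4]
grip_width: 0.0868
grasp_force: 0.0
```

```bash
python3 - <<'E'
from h import *
o=env.get_obs();print(o['wrist_torque'].round(2),o['grasp_force'])
tilt("top",.12,th0=.5);tilt("top",.13,th0=.5)
rows([(.080,0,.163,1.8),(.081,0,.163,1.8),(.082,0,.163,1.8)])
E
```

```text
[ 0.02  0.13 -0.03] 0.047807081864448264
top tilt 29.5 toe x 0.0381 y 0.0017 used 223 n 226 med res mm 0.58
top tilt 29.5 toe x 0.0382 y 0.0018 used 225 n 229 med res mm 0.61
t 11.12 rest [0.0795 0.0002 0.1608] psi 2.1 F [ 1.  -0.1  0.3]
-0.0,0.01,-0.05,0.03,87,
-0.0,0.04,-0.05,0.03,87,
-0.0,0.06,-0.05,0.03,87,
```

Tilt is about 30°, past the balance point, and the bottle leans on the front finger. Next I swing the tool about the front finger so that the rear one clears toward the robot.

```bash
cat >> h.py <<'E'
def swing(al,xc,z,y=0):
    a=np.radians(al);xf=xc+.0075*np.cos(a)+.0095*np.sin(a)
    return (xf-.051*np.cos(a),y-.051*np.sin(a),z,1.8+al)
E
python3 - <<'E'
from h import *
rows([swing(a,.1235+.003*a/90,.161) for a in(9,18,27,36,45)])
E
```

```text
t 11.12 rest [0.0795 0.0002 0.1608] psi 2.1 F [ 1.  -0.1  0.3]
-0.2,0.07,-0.0,-0.87,87,
-0.4,0.15,-0.0,-1.77,87,
-0.58,0.26,-0.0,-2.67,87,
-0.76,0.39,-0.0,-3.57,87,
-0.91,0.53,-0.0,-4.47,87,
```

drive_tool(moves=[-0.2,0.07,0,-0.9,87,-0.4,0.15,0,-1.8,87,-0.58,0.26,0,-2.7,87,-0.76,0.39,0,-3.6,87,-0.92,0.53,0,-4.5,87])

```text
time_s: 11.75
tool_pos: [0.4659, -0.1899, 0.1609]
tool_rot: [-180.0, -0.0, 47.4]
force: [-0.3, -0.4, -0.4]
grip_width: 0.087
grasp_force: 0.0
```

```bash
python3 - <<'E'
from h import *
o=env.get_obs();print(o['wrist_torque'].round(2),o['grasp_force'])
tilt("top",.13,th0=.55);tilt("side",th0=.55)
rows([swing(a,.1235+.003*a/90,z) for a,z in((54,.16),(63,.158),(72,.155),(81,.152),(90,.15))])
E
```

```text
[-0.1   0.13  0.08] 0.0
top tilt 29.4 toe x 0.0384 y 0.0002 used 601 n 604 med res mm 0.71
side tilt 24.7 toe x 0.05 y -0.0002 used 269 n 269 med res mm 3.16
t 11.85 rest [ 0.1016 -0.0371  0.1609] psi 47.1 F [ 0.  -0.1  0.4]
-0.18,0.03,0.02,-0.87,87,
-0.37,0.08,0.07,-1.77,87,
-0.55,0.15,0.15,-2.67,87,
-0.72,0.24,0.22,-3.57,87,
-0.86,0.36,0.27,-4.47,87,
```

The bottle holds at 29.4° on the front finger. I finish the swing.

drive_tool(moves=[-0.18,0.03,0.02,-0.9,87,-0.37,0.08,0.07,-1.8,87,-0.55,0.15,0.15,-2.7,87,-0.72,0.25,0.22,-3.6,87,-0.86,0.36,0.27,-4.5,87])

```text
time_s: 12.48
tool_pos: [0.4536, -0.2247, 0.15]
tool_rot: [180.0, -0.0, 92.2]
force: [-0.6, -0.2, 0.3]
grip_width: 0.0871
grasp_force: 0.0
```

```bash
cat >> h.py <<'E'
def guide(ths,toe=.0384,dep=.010,ext=0,y=0):
    out=[]
    for t in ths:
        c,s=np.cos(np.radians(t)),np.sin(np.radians(t))
        out.append(swing(90,toe+.18*s-.01*c+ext,.008+.18*c+.01*s-dep,y))
    rows(out)
E
python3 - <<'E'
from h import *
o=env.get_obs();print(o['wrist_torque'].round(2),o['grasp_force'])
tilt("top",.13,th0=.55)
guide((33,34.5,36,37.5,39),dep=.02)
p,d=env.read_camera("top");cv2.imwrite("pics/t5.png",cv2.resize(p[190:310,240:360,::-1],(600,600)))
E
```

```text
[-0.03 -0.02 -0.01] 0.0
top tilt 29.1 toe x 0.0386 y -0.0003 used 670 n 677 med res mm 0.82
t 12.53 rest [ 0.1364 -0.0505  0.1498] psi 92.5 F [-0.3 -0.5  0.6]
-0.03,-0.01,0.14,0.07,87,
-0.13,-0.01,0.2,0.07,87,
-0.23,-0.01,0.26,0.07,87,
-0.33,-0.02,0.32,0.07,87,
-0.42,-0.02,0.39,0.07,87,
```

View pics/t5.png

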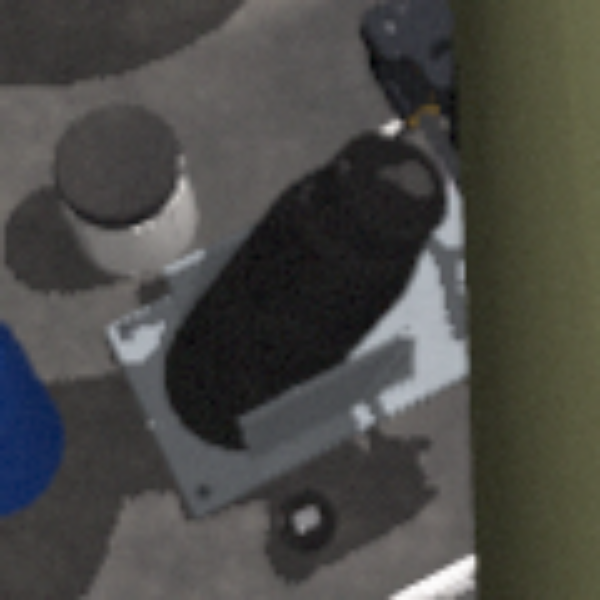

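The top view shows the bottle leaning over free of the rear finger; cap face is at crop (405,175) and the finger is beyond it at upper right. I guide on in small steps and check that it follows.

drive_tool(moves=[-0.03,-0.01,0.14,0,87,-0.1,-0.01,0.2,0,87,-0.17,-0.01,0.24,0,87,-0.24,-0.01,0.28,0,87])

```text
time_s: 13.08
tool_pos: [0.4535, -0.2345, 0.1389]
tool_rot: [180.0, -0.0, 92.1]
force: [0.5, -0.2, 1.1]
grip_width: 0.0871
grasp_force: 0.0
```

```bash
python3 - <<'E'
from h import *
o=env.get_obs();print(o['wrist_torque'].round(2),o['force'].round(2))
tilt("top",.13,th0=.55);
p,d=env.read_camera("top");c=cloud("top",d).reshape(400,640,3);q=c[219:231,316:326].reshape(-1,3)
q=np.array([w2r(a) for a in q]);m=q.mean(0);n=np.linalg.svd(q-np.median(q,0))[2][2];print("cap face",m.round(4),n.round(3),"tilt",np.degrees(np.arccos(abs(n[2]))),q.std(0))
guide((35.5,37,38.5,40,41.5),dep=.02)
E
```

```text
[-0.08  0.04  0.01] [ 0.46 -0.21  1.07]
top tilt 30.5 toe x 0.0375 y -0.0003 used 714 n 719 med res mm 0.91
cap face [ 0.0971 -0.0026  0.1758] [-0.945  0.118 -0.306] tilt 72.17412296456806 [0.01067862 0.01352901 0.0234988 ]
t 13.18 rest [ 0.1455 -0.0509  0.1388] psi 92.1 F [-0.8 -0.  -0.4]
0.03,-0.0,-0.04,0.03,87,
-0.07,-0.0,0.03,0.03,87,
-0.17,-0.0,0.09,0.03,87,
-0.26,-0.0,0.16,0.03,87,
-0.35,-0.0,0.23,0.03,87,
```

```bash
sed -i 's/(along>0)&(along<.15)/(along>.005)\&(along<.128)/' h.py; python3 - <<'E'
from h import *
tilt("top",.15,th0=.55);
p,d=env.read_camera("top");c=cloud("top",d);q=np.c_[(c[:,:2]-O)@ux,(c[:,:2]-O)@uy,c[:,2]]
m=(p.reshape(-1,3).max(1)<90)&(d.ravel()>0)&(abs(q[:,1])<.035)&(q[:,2]>.1)&(q[:,2]<.22)&(q[:,0]>-.02)&(q[:,0]<.15)
q=q[m];
# upper crest: highest z per x bin near y=0
for x in np.arange(-.03,.14,.01):
    k=(abs(q[:,0]-x)<.005)&(abs(q[:,1])<.012)
    if k.sum()>1:print(round(x,3),k.sum(),q[k,2].max().round(4),np.median(q[k,2]).round(4))
E
```

```text
top tilt 29.7 toe x 0.0383 y -0.0007 used 893 n 949 med res mm 0.85
0.0 25 0.1116 0.1056
0.01 41 0.1305 0.1185
0.02 43 0.1465 0.1367
0.03 42 0.1578 0.152
0.04 42 0.1687 0.1629
0.05 40 0.1714 0.1676
0.06 45 0.1956 0.1838
0.07 36 0.1974 0.1928
0.08 37 0.1934 0.1882
0.09 36 0.1865 0.1826
0.1 35 0.1812 0.1767
0.11 35 0.2189 0.1715
0.12 2 0.2155 0.1918
0.13 5 0.1791 0.1748
```

```bash
python3 - <<'E'
from h import *
rows([(.141,-.051,.143,91.8),(.137,-.051,.147,91.8),(.133,-.051,.149,91.8),(.130,-.051,.149,91.8)])
p,d=env.read_camera("side");cv2.imwrite("pics/s6.png",cv2.resize(p[140:260,200:320,::-1],(600,600)))
E
```

```text
t 13.28 rest [ 0.1451 -0.0507  0.1389] psi 92.1 F [ 0.9 -0.2 -0. ]
0.1,-0.01,-0.1,0.03,87,
0.2,-0.01,-0.2,0.03,87,
0.3,-0.01,-0.25,0.03,87,
0.38,-0.0,-0.25,0.03,87,
```

View pics/s6.png

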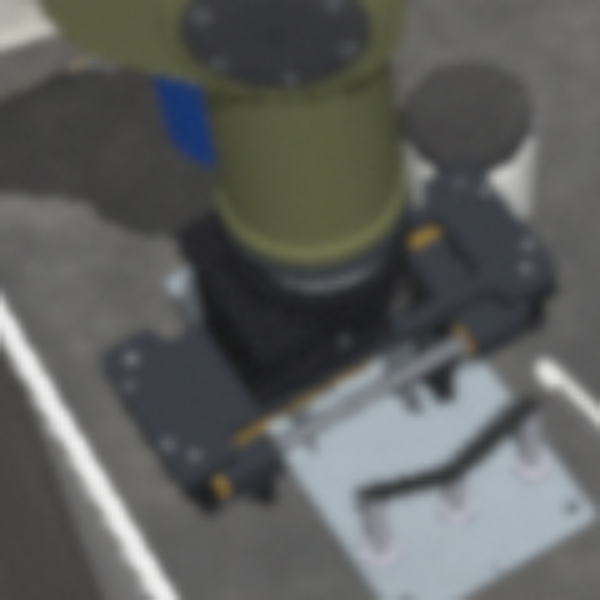

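The gripper hides the bottle in this view, with the front finger at crop (440,380). I bring the finger back toward the cap edge and watch the force.

drive_tool(moves=[0.1,0,-0.1,0,87,0.2,0,-0.2,0,87,0.3,0,-0.25,0,87,0.38,0,-0.25,0,87,0.38,0,-0.25,0,87])

```text
time_s: 13.95
tool_pos: [0.4528, -0.2188, 0.1489]
tool_rot: [180.0, -0.0, 92.2]
force: [0.2, 0.6, 0.1]
grip_width: 0.0871
grasp_force: 0.0
```

```bash
python3 - <<'E'
from h import *
F=[env.get_obs()['force']]
for i in range(3):tilt("top",.15,th0=.55);F.append(env.get_obs()['force'])
print(np.mean(F,0))
rows([(.127,-.051,.149,91.8),(.124,-.051,.149,91.8),(.121,-.051,.149,91.8)])
E
```

```text
top tilt 29.2 toe x 0.0388 y -0.0007 used 845 n 908 med res mm 0.75
top tilt 29.3 toe x 0.0386 y -0.0007 used 854 n 913 med res mm 0.76
top tilt 29.4 toe x 0.0385 y -0.0007 used 844 n 912 med res mm 0.73
[-0.20896187  0.20232989  0.38271102]
t 14.1 rest [ 0.13   -0.0509  0.1489] psi 92.1 F [-0.   0.2  0.3]
0.07,-0.0,-0.0,0.03,87,
0.15,-0.0,-0.0,0.03,87,
0.22,-0.0,-0.0,0.03,87,
```

The bottle holds at 29.3° without any support: its flanks are wedged on the toe pegs, which force the foot back as it tilts. I check that geometry and swing back to push a few degrees further.

```bash
python3 - <<'E'
from h import *
# largest toe x at which the tilted cylinder clears the pegs
for th in(0,10,20,25,30,35,40,50,60,68):
    c,s=np.cos(np.radians(th)),np.sin(np.radians(th));best=1
    for t in np.linspace(0,.014,15):
        for a in np.linspace(0,2*np.pi,90):
            X=.031+.006*np.cos(a);Y=.035+.006*np.sin(a)
            if abs(Y)>=.04:continue
            hb=np.sqrt(.04**2-Y*Y)   # surface at back offset .04-hb from the front line
            # front surface x at height t: toe - (.04-hb)/c + t*s/c ; only if above the foot plane
            if t*c+0>=0: best=min(best,X+(.04-hb)/c-t*s/c) if t>=((.04-hb)*s) else best
    print(th,round(best,4))
rows([swing(a,.120,.155+.006*(90-a)/45) for a in(85,76,67,57,47)])
E
```

```text
0 0.0412
10 0.0389
20 0.037
25 0.0361
30 0.0352
35 0.0344
40 0.0336
50 0.032
60 0.0303
68 0.0286
t 14.1 rest [ 0.13   -0.0509  0.1489] psi 92.1 F [-0.   0.2  0.3]
0.11,0.0,-0.17,0.53,87,
0.28,0.04,-0.2,1.43,87,
0.45,0.1,-0.23,2.33,87,
0.64,0.21,-0.26,3.33,87,
0.81,0.34,-0.3,4.33,87,
```

drive_tool(moves=[0.1,0,-0.17,0.5,87,0.28,0.04,-0.2,1.4,87,0.45,0.1,-0.23,2.3,87,0.64,0.21,-0.27,3.3,87,0.81,0.34,-0.3,4.3,87])

```text
time_s: 14.72
tool_pos: [0.4652, -0.1862, 0.1609]
tool_rot: [-180.0, -0.0, 48.8]
force: [-0.9, 0.7, 0.1]
grip_width: 0.0871
grasp_force: 0.0
```

```bash
python3 - <<'E'
from h import *
tilt("top",.15,th0=.5)
rows([swing(a,.120,.1615) for a in(38,28,18,9,0)])
E
```

```text
top tilt 29.6 toe x 0.0383 y -0.0001 used 679 n 705 med res mm 0.72
t 14.78 rest [ 0.0962 -0.0364  0.1611] psi 48.6 F [ 1.  -0.1 -0.6]
0.17,0.01,-0.01,0.88,87,
0.4,0.05,-0.01,1.88,87,
0.62,0.13,-0.01,2.88,87,
0.81,0.21,-0.01,3.78,87,
0.98,0.33,-0.01,4.68,87,
```

drive_tool(moves=[0.18,0.01,0,0.9,87,0.4,0.05,0,1.9,87,0.62,0.13,0,2.9,87,0.81,0.21,0,3.8,87,0.98,0.33,0,4.7,87])

```text
time_s: 15.4
tool_pos: [0.5009, -0.1654, 0.1608]
tool_rot: [180.0, 0.0, 2.0]
force: [0.4, -0.1, 0.3]
grip_width: 0.087
grasp_force: 0.0
```

```bash
python3 - <<'E'
from h import *
o=env.get_obs();print(o['wrist_torque'].round(2),o['grasp_force'])
tilt("top",.13,th0=.5)
rows([(.079,0,.161,1.8),(.0815,0,.161,1.8),(.084,0,.161,1.8),(.086,0,.1605,1.8)])
E
```

```text
[-0.05  0.2   0.02] 0.0
top tilt 29.6 toe x 0.0381 y 0.0021 used 206 n 228 med res mm 0.62
t 15.45 rest [0.0773 0.     0.1608] psi 1.8 F [0.3 0.5 0.3]
-0.0,0.04,-0.0,-0.0,87,
0.0,0.11,-0.0,-0.0,87,
0.0,0.17,-0.0,-0.0,87,
0.0,0.22,0.01,-0.0,87,
```

drive_tool(moves=[0,0.05,0,0,87,0,0.11,0,0,87,0,0.17,0,0,87,0,0.17,0,0,87])

```text
time_s: 15.95
tool_pos: [0.5009, -0.1726, 0.161]
tool_rot: [180.0, -0.0, 2.1]
force: [-0.2, -0.6, -0.4]
grip_width: 0.087
grasp_force: 0.0
```

```bash
python3 - <<'E'
from h import *
o=env.get_obs();print(o['wrist_torque'].round(2),o['grasp_force'])
tilt("top",.13,th0=.5);tilt("top",.13,th0=.5)
rows([(.085,0,.160,1.8),(.087,0,.160,1.8),(.089,0,.16,1.8),(.086,0,.1605,1.8)])
E
```

```text
[-0.04  0.17 -0.01] 0.0
top tilt 31.8 toe x 0.0379 y 0.0016 used 272 n 299 med res mm 0.59
top tilt 31.9 toe x 0.0378 y 0.0019 used 266 n 296 med res mm 0.57
t 16.05 rest [ 0.0844 -0.0012  0.161 ] psi 2.1 F [ 1.8 -0.3  0.5]
0.03,0.01,0.02,0.03,87,
0.03,0.06,0.02,0.03,87,
0.03,0.11,0.02,0.03,87,
0.03,0.04,0.01,0.03,87,
```

drive_tool(moves=[0.03,0.03,0.02,0,87,0.03,0.07,0.04,0,87,0.03,0.11,0.04,0,87,0.03,0.11,0.04,0,87])

```text
time_s: 16.55
tool_pos: [0.5024, -0.1767, 0.1593]
tool_rot: [180.0, 0.0, 2.1]
force: [0.8, 0.0, 0.3]
grip_width: 0.087
grasp_force: 0.0
```

```bash
python3 - <<'E'
from h import *
o=env.get_obs();print(o['wrist_torque'].round(2),o['grasp_force'])
tilt("top",.13,th0=.5);tilt("top",.13,th0=.5)
rows([(.090,0,.160,1.8),(.092,0,.160,1.8)])
E
```

```text
[-0.09  0.2   0.01] 0.0
top tilt 42.3 toe x 0.0368 y 0.0023 used 217 n 254 med res mm 0.63
top tilt 45.4 toe x 0.0363 y 0.0025 used 188 n 234 med res mm 0.52
t 16.65 rest [0.0894 0.0003 0.1595] psi 2.1 F [ 0.2 -2.7  1.2]
-0.01,0.02,-0.01,0.03,87,
-0.01,0.07,-0.01,0.03,87,
```

The bottle has slipped lower, to about 45°, and the front fingertip now bears on the cap's face (about 3 N, which brakes it). I hold still for one row and look.

drive_tool(moves=[0,0,0,0,87])

```text
time_s: 16.77
tool_pos: [0.5026, -0.1769, 0.1596]
tool_rot: [180.0, -0.0, 2.1]
force: [0.3, -1.8, 0.1]
grip_width: 0.0871
grasp_force: 0.8
```

```bash
python3 - <<'E'
from h import *
o=env.get_obs();print(o['time_s'],o['tool_pos'],o['force'].round(2),o['wrist_torque'].round(2),o['grasp_force'])
tilt("top",.15,th0=.8)
print(env.get_obs()['force'].round(2))
E
```

```text
16.775 [ 0.50263258 -0.17692272  0.15957395] [ 0.32 -1.78  0.13] [-0.46  0.06  0.08] 0.8324570674449205
top tilt 46.1 toe x 0.0358 y 0.0027 used 192 n 239 med res mm 0.55
[ 0.4  -2.04  1.71]
```

The bottle is stopped and held at 46° by the front fingertip on the cap face (about 2 N). That is a workable guide. I plan an arc that keeps this contact, creeping up the face so the rear finger clears the body.

```bash
cat >> h.py <<'E'
def arc(ths,toe0=.0358,th0=46.1,b0=.0419,b1=.057,al=.175,k=.00019):
    out=[]
    for t in ths:
        c,s=np.cos(np.radians(t)),np.sin(np.radians(t));u=(t-th0)/(68-th0);b=b0+(b1-b0)*u;toe=toe0-k*(t-th0)
        x,z=toe-b*c+al*s,.008+b*s+al*c
        X=x-.087-toe;rb=[-(X-e)*c+(z-.008)*s-.08 for e in(0,.015)]
        print(t,"inner edge",round(x,4),round(z,4),"rear clearance mm",np.round(np.array(rb)*1e3,1))
        out.append((x-.0435,0,z,2.1))
    rows(out)
E
python3 - <<'E'
from h import *
arc((46.1,48,50,52,54,56,60,64,68))
E
```

```text
46.1 inner edge 0.1328 0.1595 rear clearance mm [22.2 32.6]
48 inner edge 0.1366 0.1572 rear clearance mm [21.4 31.5]
50 inner edge 0.1405 0.1546 rear clearance mm [20.5 30.2]
52 inner edge 0.1443 0.152 rear clearance mm [19.5 28.8]
54 inner edge 0.148 0.1492 rear clearance mm [18.5 27.3]
56 inner edge 0.1518 0.1463 rear clearance mm [17.4 25.8]
60 inner edge 0.159 0.1401 rear clearance mm [15.  22.5]
64 inner edge 0.1659 0.1335 rear clearance mm [12.4 19. ]
68 inner edge 0.1725 0.1264 rear clearance mm [ 9.6 15.2]
t 16.82 rest [0.0892 0.0003 0.1596] psi 2.1 F [ 0.4 -2.   1.7]
-0.01,0.0,0.0,0.0,87,
-0.01,0.1,0.06,0.0,87,
-0.01,0.19,0.12,0.0,87,
-0.01,0.29,0.19,0.0,87,
-0.01,0.38,0.26,0.0,87,
-0.01,0.48,0.33,0.0,87,
-0.01,0.66,0.49,0.0,87,
-0.01,0.83,0.65,0.0,87,
-0.01,1.0,0.83,0.0,87,
```

drive_tool(moves=[0,0.05,0.03,0,87,0,0.1,0.06,0,87,0,0.15,0.09,0,87,0,0.19,0.12,0,87])

```text
time_s: 17.32
tool_pos: [0.5026, -0.1841, 0.1543]
tool_rot: [-180.0, 0.0, 2.1]
force: [0.5, -0.5, 0.0]
grip_width: 0.0871
grasp_force: 0.5
```

```bash
python3 - <<'E'
from h import *
tilt("top",.15,th0=.85);tilt("top",.15,th0=.85)
arc((52,54,56,58))
E
```

```text
top tilt 48.2 toe x 0.036 y 0.002 used 223 n 279 med res mm 0.44
top tilt 48.3 toe x 0.036 y 0.0024 used 235 n 292 med res mm 0.57
52 inner edge 0.1443 0.152 rear clearance mm [19.5 28.8]
54 inner edge 0.148 0.1492 rear clearance mm [18.5 27.3]
56 inner edge 0.1518 0.1463 rear clearance mm [17.4 25.8]
58 inner edge 0.1554 0.1432 rear clearance mm [16.2 24.2]
t 17.43 rest [ 0.0964 -0.      0.1543] psi 2.1 F [-0.1 -0.6  0.4]
0.0,0.11,0.06,0.0,87,
-0.0,0.2,0.13,0.0,87,
-0.0,0.3,0.2,0.0,87,
-0.0,0.39,0.28,0.0,87,
```

```bash
python3 - <<'E'
from h import *
arc((49,50,51,52,53),toe0=.036,th0=48.3,b0=.0405,b1=.062,al=.1749)
E
```

```text
49 inner edge 0.1408 0.1539 rear clearance mm [18.3 28.2]
50 inner edge 0.1424 0.1529 rear clearance mm [18.3 27.9]
51 inner edge 0.1441 0.1518 rear clearance mm [18.2 27.6]
52 inner edge 0.1457 0.1508 rear clearance mm [18.1 27.3]
53 inner edge 0.1473 0.1497 rear clearance mm [18. 27.]
t 17.43 rest [ 0.0964 -0.      0.1543] psi 2.1 F [-0.1 -0.6  0.4]
0.0,0.02,0.01,0.0,87,
0.0,0.06,0.04,0.0,87,
0.0,0.1,0.06,0.0,87,
0.0,0.14,0.09,0.0,87,
-0.0,0.18,0.11,0.0,87,
```

drive_tool(moves=[0,0.03,0.02,0,87,0,0.06,0.04,0,87,0,0.1,0.06,0,87,0,0.14,0.09,0,87])

```text
time_s: 17.92
tool_pos: [0.503, -0.1897, 0.1509]
tool_rot: [-180.0, -0.0, 2.1]
force: [0.3, -0.6, -1.5]
grip_width: 0.0872
grasp_force: 0.4
```

```bash
cat >> h.py <<'E'
def chk(toe,th):
    "tip's inner edge in bottle coordinates"
    q=w2r(env.get_obs()['tool_pos']);x,z=q[0]+.0435-toe,q[2]-.008;c,s=np.cos(np.radians(th)),np.sin(np.radians(th))
    print("along",round(x*s+z*c,4),"b",round(-x*c+z*s,4),"F",env.get_obs()['force'].round(1))
E
sed -i 's/^    print(n,"tilt"/    chk(r.x[1],np.degrees(r.x[0]))\n&/' h.py
python3 - <<'E'
from h import *
tilt("top",.15,th0=.88);tilt("top",.15,th0=.88)
E
```

```text
along 0.1742 b 0.0465 F [ 0.6 -1.4 -0. ]
top tilt 52.6 toe x 0.0356 y 0.003 used 230 n 301 med res mm 0.57
along 0.1744 b 0.0453 F [ 0.2 -1.6 -0. ]
top tilt 52.1 toe x 0.0357 y 0.0024 used 236 n 300 med res mm 0.45
```

It tracks well: 52.3° and steady. I continue.

```bash
python3 - <<'E'
from h import *
arc((53.3,54.3,55.3,56.3,57.3),toe0=.0357,th0=52.3,b0=.046,b1=.06,al=.1744)
E
```

```text
53.3 inner edge 0.1473 0.1498 rear clearance mm [18.9 27.8]
54.3 inner edge 0.1491 0.1486 rear clearance mm [18.6 27.3]
55.3 inner edge 0.1508 0.1473 rear clearance mm [18.2 26.7]
56.3 inner edge 0.1525 0.146 rear clearance mm [17.8 26.2]
57.3 inner edge 0.1542 0.1447 rear clearance mm [17.5 25.6]
t 18.02 rest [1.022e-01 1.000e-04 1.508e-01] psi 2.1 F [ 0.2 -1.6 -0. ]
-0.0,0.04,0.02,0.0,87,
-0.0,0.08,0.06,0.0,87,
-0.0,0.13,0.09,0.0,87,
-0.0,0.17,0.12,0.0,87,
-0.0,0.21,0.15,0.0,87,
```

drive_tool(moves=[0,0.04,0.03,0,87,0,0.08,0.06,0,87,0,0.12,0.09,0,87,0,0.16,0.12,0,87])

```text
time_s: 18.52
tool_pos: [0.5031, -0.1962, 0.146]
tool_rot: [-180.0, 0.0, 2.1]
force: [0.7, -1.9, 0.2]
grip_width: 0.0872
grasp_force: 0.5
```

```bash
python3 - <<'E'
from h import *
tilt("top",.15,th0=.95);tilt("top",.15,th0=.95)
arc((57.5,58.5,59.5,60.5,61.5),toe0=.0350,th0=56.3,b0=.049,b1=.06,al=.1744)
E
```

```text
along 0.1744 b 0.0462 F [ 0.3 -1.6 -0.6]
top tilt 55.0 toe x 0.0359 y 0.0028 used 242 n 312 med res mm 0.48
along 0.1744 b 0.0466 F [-0.4 -1.3 -1.7]
top tilt 55.1 toe x 0.0357 y 0.0024 used 246 n 314 med res mm 0.53
57.5 inner edge 0.1549 0.144 rear clearance mm [16.9 24.9]
58.5 inner edge 0.1566 0.1427 rear clearance mm [16.5 24.4]
59.5 inner edge 0.1583 0.1413 rear clearance mm [16.2 23.8]
60.5 inner edge 0.1599 0.14 rear clearance mm [15.8 23.2]
61.5 inner edge 0.1616 0.1386 rear clearance mm [15.4 22.6]
t 18.62 rest [1.086e-01 1.000e-04 1.460e-01] psi 2.1 F [-0.4 -1.3 -1.7]
-0.0,0.07,0.05,0.0,87,
-0.0,0.11,0.08,0.0,87,
-0.0,0.15,0.12,0.0,87,
-0.0,0.2,0.15,0.0,87,
-0.0,0.24,0.18,0.0,87,
```

drive_tool(moves=[0,0.04,0.025,0,87,0,0.08,0.055,0,87,0,0.12,0.085,0,87,0,0.16,0.115,0,87,0,0.2,0.145,0,87])

```text
time_s: 19.25
tool_pos: [0.5034, -0.2042, 0.1402]
tool_rot: [180.0, 0.0, 2.1]
force: [-0.0, -1.1, -0.9]
grip_width: 0.087
grasp_force: 0.5
```

```bash
python3 - <<'E'
from h import *
tilt("top",.15,th0=1.03);tilt("top",.15,th0=1.03)
arc((60.5,61.5,62.5,63.5,64.5),toe0=.0355,th0=59.5,b0=.0500,b1=.06,al=.1744)
E
```

```text
along 0.1739 b 0.0548 F [-0.1 -1.6 -0.2]
top tilt 61.1 toe x 0.0345 y 0.0027 used 239 n 321 med res mm 0.43
along 0.1738 b 0.0543 F [-0.1 -1.1  0. ]
top tilt 60.8 toe x 0.0349 y 0.0021 used 243 n 325 med res mm 0.57
60.5 inner edge 0.1619 0.1384 rear clearance mm [14.  21.4]
61.5 inner edge 0.1634 0.1372 rear clearance mm [13.9 21. ]
62.5 inner edge 0.1649 0.136 rear clearance mm [13.7 20.6]
63.5 inner edge 0.1664 0.1348 rear clearance mm [13.5 20.2]
64.5 inner edge 0.1679 0.1335 rear clearance mm [13.3 19.8]
t 19.35 rest [0.1166 0.0002 0.1402] psi 2.1 F [-0.1 -1.1  0. ]
-0.0,0.05,0.04,0.0,87,
-0.0,0.08,0.07,0.0,87,
-0.0,0.12,0.1,0.0,87,
-0.0,0.16,0.14,0.0,87,
-0.0,0.2,0.17,0.0,87,
```

drive_tool(moves=[0,0.035,0.035,0,87,0,0.07,0.07,0,87,0,0.105,0.105,0,87,0,0.14,0.14,0,87])

```text
time_s: 19.85
tool_pos: [0.5036, -0.2096, 0.1346]
tool_rot: [-180.0, 0.0, 2.1]
force: [0.2, -1.0, -0.7]
grip_width: 0.0871
grasp_force: 0.6
```

```bash
python3 - <<'E'
from h import *
tilt("top",.15,th0=1.1);tilt("top",.15,th0=1.1)
E
```

```text
along 0.1735 b 0.0553 F [ 0.1 -1.3  0.7]
top tilt 63.7 toe x 0.0346 y 0.0029 used 240 n 327 med res mm 0.43
along 0.1737 b 0.0549 F [ 0.5 -1.6 -0.6]
top tilt 63.5 toe x 0.0345 y 0.0026 used 244 n 325 med res mm 0.62
```

drive_tool(moves=[0,0.035,0.035,0,87,0,0.07,0.07,0,87,0,0.1,0.105,0,87,0,0.13,0.14,0,87])

```text
time_s: 20.45
tool_pos: [0.5039, -0.2149, 0.129]
tool_rot: [-180.0, -0.0, 2.1]
force: [0.5, -2.4, -0.1]
grip_width: 0.0873
grasp_force: 0.6
```

```bash
python3 - <<'E'
from h import *
tilt("top",.15,th0=1.15);tilt("top",.15,th0=1.15)
E
```

```text
along 0.1731 b 0.0549 F [ 0.2 -1.3 -1.1]
top tilt 65.9 toe x 0.0353 y 0.003 used 234 n 322 med res mm 0.42
along 0.1731 b 0.0565 F [ 0.2 -1.5 -0.1]
top tilt 66.4 toe x 0.0346 y 0.0028 used 230 n 325 med res mm 0.34
```

drive_tool(moves=[0,0.035,0.035,0,87,0,0.07,0.07,0,87,0,0.1,0.105,0,87,0,0.12,0.12,0,87])

```text
time_s: 21.05
tool_pos: [0.504, -0.2193, 0.1241]
tool_rot: [-180.0, 0.0, 2.1]
force: [0.3, -1.2, -0.3]
grip_width: 0.0869
grasp_force: 0.0
```

```bash
python3 - <<'E'
from h import *
tilt("top",.15,th0=1.18);tilt("top",.15,th0=1.18)
E
```

```text
along 0.1747 b 0.0535 F [ 0.7  0.9 -0.2]
top tilt 67.5 toe x 0.0343 y 0.0023 used 239 n 330 med res mm 0.55
along 0.1754 b 0.0545 F [-0.6  0.  -0.4]
top tilt 68.0 toe x 0.0331 y 0.0022 used 244 n 329 med res mm 0.47
```

The force has dropped to zero at about 68°: the bottle rests in the saddle. I back off forward, then up.

drive_tool(moves=[0,0.05,0,0,87,0,0.12,0,0,87,0,0.15,-0.5,0,87,0,0.15,-1.5,0,87,0,0.15,-3,0,87])

```text
time_s: 21.78
tool_pos: [0.5031, -0.2253, 0.2442]
tool_rot: [-180.0, 0.2, 2.1]
force: [1.0, -0.3, 0.7]
grip_width: 0.0874
grasp_force: 0.0
```

```bash
python3 - <<'E'
from h import *
tilt("side",.15,th0=1.18);tilt("top",.15,th0=1.18)
p,d=env.read_camera("side");cv2.imwrite("pics/s7.png",cv2.resize(p[120:270,190:340,::-1],(600,600)))
E
```

```text
along 0.2318 b 0.1716 F [ 2.8 -2.6  5.8]
side tilt 68.1 toe x 0.0323 y 0.0015 used 858 n 1614 med res mm 0.12
along 0.231 b 0.167 F [ 0.5 -0.1  1. ]
top tilt 67.4 toe x 0.0345 y 0.0025 used 798 n 889 med res mm 0.75
```

View pics/s7.png

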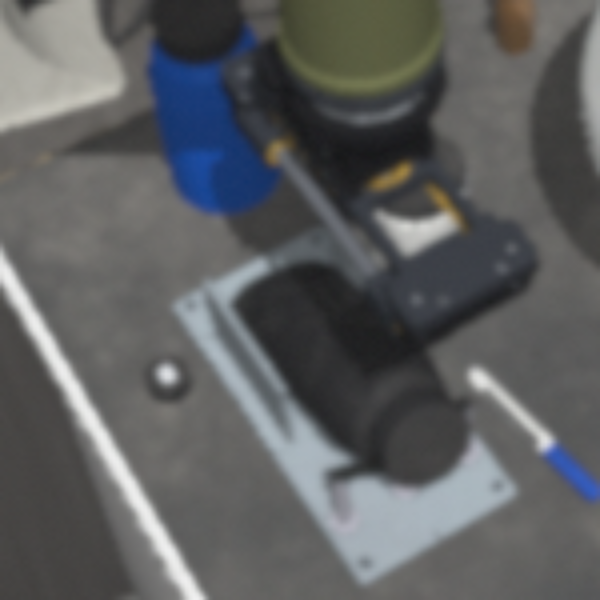

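The bottle lies in the saddle with its cap at crop (425,440). Tilt is 68°, cap top about 185 mm along the rest, about 2 mm off the middle line, and the gripper is clear. Handing in.

```bash
python3 -c "
from cell import env
print(env.sign_off())"
```

```text
the job is handed in; nothing more can be done
None
```

The bottle lies on its side in the saddle and the job is handed in, though sign-off gave no verdict. It is at about 68°, with the cap top about 185 mm along the rest and about 2 mm off the middle line. On the way down it slipped from 32° to 46° (about 1 rad/s between camera fits) before the front finger caught it.

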